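# Set a bar to the work stop and close up the vise

### The job

The aluminium bar lies loose between the open jaws of the machine vise, waiting to be drilled. With the fingertips, push the bar along until its far end rests against the work stop, and push the sliding jaw up (for instance at the spindle's end) until the bar sits square and without play between both jaws, its end still at the stop. Only push, and gently: do not pinch or ram anything, do not lift the bar or shift the work stop, leave the other things on the bench where they are, and take the hand away at the end.

Things in the scene. Friction and masses are not known exactly. Their poses are not given: they have to be found in the camera images.
- vise: Grey vise, bolted down. Origin: centre of its underside, on the bench. x axis: from spindle and handle towards the fixed jaw; y: along the jaws. Bed 110 mm wide, x -110 to +95 mm, top 30 mm above the bench. Jaws: y -55 to +55 mm, tops 62 mm above the bench; the fixed jaw's face is at x = +45 mm. Nut block 64 mm wide, 60 mm high at x -110 to -90 mm.
- jaw (a joint): Clear opening between the two jaw faces, m (0 shut, 0.09 fully open). Sliding jaw, spindle, hub and cross handle slide as one piece along the vise's x axis; pushed towards the vise's +x the opening shrinks. Needs about 5 N to move and stays where it is left.
- hub_end (a point): Centre of the free end face of the spindle hub, a dark steel cylinder 26 mm across, 32 mm long, axis 44 mm above the bench; faces the vise's -x, moves with the sliding jaw, whose face is 182 mm from here towards the vise's +x. A cross handle 115 mm long, 9 mm thick (15 mm ball ends 32 and 56 mm above the bench), runs through the hub 11 mm in from this end.
- stop_face (a point): Point on the work stop's contact face in line with the bar when that lies against the fixed jaw; 47 mm above the bench; the face looks to the vise's +y. The stop is a plain steel finger 62 mm long along the vise's x, 10 mm thick, 16 mm high, clamped on a rod at the fixed jaw's side, 80 to 100 mm to the -y side of the vise's middle (varies); slips above about 120 N.
- bar_mid (a point): Middle of the loose aluminium bar, 170 x 30 x 30 mm, 0.3 to 0.55 kg, lying on the vise's bed between the jaws with both ends sticking out (its middle 45 mm above the bench). Its y axis is its length and lies roughly along the vise's y axis. Sliding it takes about 3 to 10 N.
- bar_stop_end (a point): Centre of the bar's end face that must come to the work stop (the end on the vise's -y side, away from the robot).
- bar_push_end (a point): Centre of the bar's other end face (vise's +y side, nearer the robot); it stands clear of the jaws by 15 mm or more throughout.
- hammer: Bystander: hammer lying on the bench.
- channel: Bystander: folded steel channel 120 x 45 x 30 mm with holes.
- drill_case: Bystander: open blue drill case, 80 x 130 mm.
- oil: Bystander: white plastic bottle 54 mm across, 130 mm tall.
- bar: The same loose bar as a whole; origin at the centre of its underside.
Mind the look-alikes: they are no part of the job. What is meant by the bar is not purple, and is the smaller of those in its own colour.

How it is judged:
By the outcome, as a careful person would: the job done as asked, in the order asked, and still so for the second after the job is handed in, with the robot touching nothing.
It also fails if it takes over 48 s, if anything falls off the work surface, if the arm or the gripper's body presses on something with over 40 N, if the wrist force passes 120 N, or if a joint passes its speed limit or range.

### The arm

A 6-joint arm with a two-finger parallel gripper is mounted at the origin on the work surface. World frame = base frame: x ahead of the robot, y to its left, z up, the work surface at z = 0. Lengths are in m, angles in rad, forces in N, time in s.
With the tool pointing down it reaches from about 0.3 to 0.875 m from the base axis. Payload 6.4 kg.
Tool frame: the origin (TCP) lies midway between the tips of the shut fingers; the grasp point (between the pads) lies 19 mm behind it; z points along the fingers, y is the line along which they close (so a half turn about z gives the same grasp; the last joint's range is limited). The gripper opens to 88 mm and grips with 3 to 60 N. Pads are 18 mm wide; open, the fingers measure 123 mm over their backs; the gripper's body (75 mm by 187 mm) begins 45 mm behind the grasp point.
Start: joints at [0.907, 0.181, 1.607, -0, 1.354, -0.206], TCP at [0.254, 0.516, 0.239] pointing down, gripper open.
Joint ranges: [-2.99, 2.99], [-0.89, 2.07], [0.3, 2.58], [-1.14, 4.28], [0, 2.63], [-3.12, 3.12]. Speed limits (rad/s): [2.57, 2.57, 3.01, 3.14, 3.14, 3.14].

### API

Orientations are given as a unit quaternion [w, x, y, z].
In Python, from bench import arm, cams gives the robot as it stands. The module is installed in compiled form; this text tells all that it offers.
- The arm moves only by the tool jog_arm, never from a script. Its argument "targets" is a list of rows, each a list of 2 entries, a list of its own where there are three numbers: the shift along the world's x, y, z in mm, then the turn, a rotation vector about the world's x, y, z in units of 8 degrees (1.0 is 8 degrees). A call has exactly 5 rows; each row shifts and turns the commanded pose from where the row before left it; what a row does not reach is not made up. A row lasts 1/8 s, in which the tool goes at most 62.5 mm and 10.7 degrees, less where a joint would pass 70% of its speed; a pose out of reach is approached as far as the arm can. A call is refused whole if a number of a shift passes 62.5 or a number of a turn 1, either way. A call with a gripper value outside its range is refused whole. "claw" is the finger opening in mm, from 0 to 88.1, set as the call begins (left out, the last holds). The fingers move at their own pace and stop on an object; "force" is the grip in N (left out, the last holds). Time passes only in rows, so rows that do not move let the fingers close, or fill a call up. It gives the time, the measured TCP pose, the force, the opening and the grip force at its end, in the units of the state.
- arm.state(): the state, without advancing time (a new reading comes with each control period).
- cams.snapshot(name): name is "scene" or "top"; returns a dict with "pixels" (480x640x3 uint8, red, green, blue), "fx", "fy", "cx", "cy" (pixels), "rvec" (rotation vector, rad) and "tvec" (3), from world to camera coordinates, as OpenCV has them. Camera axes: x right, y down, z forward; pixel columns grow to the right and rows downward; lengths in m; the calibration is good to about 2 mm. A picture is of the moment at which its call begins. There is no depth.
- arm.close_job(): hands the job in; it is judged then, once.
The state is a dict: "time_s": time; "joints": joint angles; "joint_vel": joint speeds; "tau": joint torques, N m; "ee_pos": TCP position; "eef_rot": TCP orientation; "contact_force": force on the tool from outside, world axes, zero at the start; "torque": the same for the moment, N m; "gripper_width": finger opening in m; "grip_force": force on a finger pad.
Only numpy, scipy, OpenCV 4.12 (cv2) and the standard library are available. Lean on these libraries where they do the work, as an engineer would, in place of code of your own. Each camera call takes 0.05 s, during which the arm holds its last target. There are 200 camera calls.

## Working session

There is one attempt and no reset: what is moved stays moved. The work goes in short steps, Python scripts to look and compute and a tool call to move; the robot and the scene stay as the last step left them, time stands still between calls to the robot, and variables do not carry over. Pictures are saved under pics/ and viewed, at most 12 in all, crops included, and the job is handed in when it is done.

Besides the shell and the picture viewer there is one more tool, called after "Request:" by a JSON object that holds its "name" and its "arguments". jog_arm: Moves the arm, as the interface text tells. Its arguments: {"type":"object","properties":{"targets":{"type":"array","items":{"type":"array"}},"claw":{"type":"number"},"force":{"type":"number"}},"required":["targets"]}

```bash
mkdir -p pics; cat > h.py <<'E'
import numpy as np,cv2
from bench import arm,cams
def snap(n,f):
    s=cams.snapshot(n); cv2.imwrite('pics/'+f,cv2.cvtColor(np.array(s['pixels']),cv2.COLOR_RGB2BGR)); np.savez('pics/'+f[:-4]+'.npz',**s); return s
def ray(s,u,v,z):
    R=cv2.Rodrigues(np.array(s['rvec'],float))[0]; t=np.array(s['tvec'],float).ravel()
    d=R.T@np.array([(u-s['cx'])/s['fx'],(v-s['cy'])/s['fy'],1]); c=-R.T@t
    return c+d*(z-c[2])/d[2]
def proj(s,p):
    R=cv2.Rodrigues(np.array(s['rvec'],float))[0]; q=R@np.array(p)+np.array(s['tvec'],float).ravel()
    return s['fx']*q[0]/q[2]+s['cx'],s['fy']*q[1]/q[2]+s['cy']
E
python3 - <<'E'
from h import *
for n in('scene','top'):
    s=snap(n,n+'1.png'); R=cv2.Rodrigues(np.array(s['rvec'],float))[0]; print(n,s['fx'],-R.T@np.array(s['tvec']).ravel(),R.round(2).tolist())
print(arm.state())
E
```

```text
scene 535.8072087776892 [1.08247346 0.76521039 0.76349191] [[-0.82, 0.58, 0.01], [0.34, 0.49, -0.8], [-0.47, -0.65, -0.6]]
top 595.0405792552992 [0.23620763 0.00704272 1.52482099] [[-0.06, -1.0, -0.01], [-0.98, 0.06, -0.21], [0.21, -0.01, -0.98]]
{'time_s': 0.1, 'joints': array([ 9.06675759e-01,  1.81451935e-01,  1.60785685e+00,  9.76896593e-07,
        1.35380268e+00, -2.06270840e-01]), 'joint_vel': array([-0.00191747, -0.00140727, -0.00461097, -0.00100745, -0.00183667,
        0.00173451]), 'tau': array([ 1.31918583e-03, -4.34825957e+01, -3.42696154e+01,  7.04262243e-02,
        3.40760162e-02, -5.46476792e-05]), 'ee_pos': array([0.2538416 , 0.51542386, 0.23793329]), 'eef_rot': array([-3.20587849e-04,  2.26930606e-01,  9.73910634e-01, -6.88416762e-04]), 'contact_force': array([ 0.48476342,  0.02873909, -0.74988864]), 'torque': array([ 0.03250081, -0.02933947,  0.02733568]), 'grip_force': 0.0, 'gripper_width': 0.08837703478305434}
```

View pics/scene1.png

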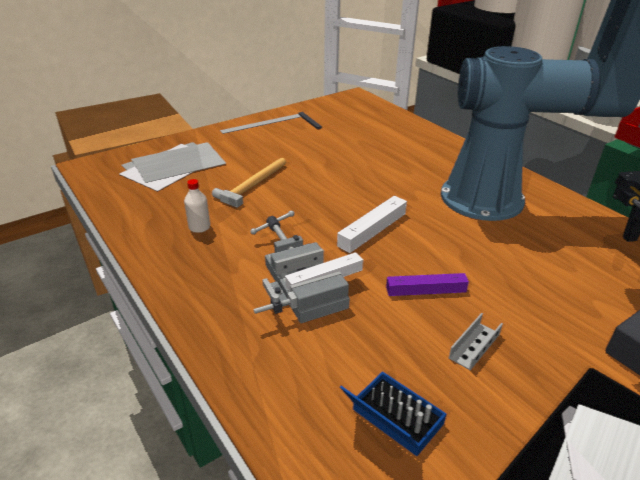

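View pics/top1.png

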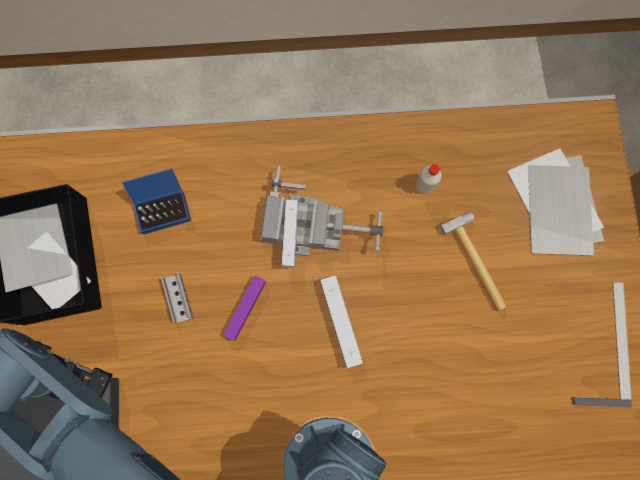

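The scene view shows the vise with the bar near (325,270). In the top view the bar is near (289,232), the spindle hub near (377,230) and the stop finger near (290,186). I'll zoom in on both.

```bash
python3 - <<'E'
import cv2
a=cv2.imread('pics/top1.png')[160:280,245:405]; cv2.imwrite('pics/topc.png',cv2.resize(a,None,fx=5,fy=5,interpolation=cv2.INTER_CUBIC))
a=cv2.imread('pics/scene1.png')[205:325,230:390]; cv2.imwrite('pics/scenec.png',cv2.resize(a,None,fx=5,fy=5,interpolation=cv2.INTER_CUBIC))
E
```

```text
(no output)
```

View pics/topc.png

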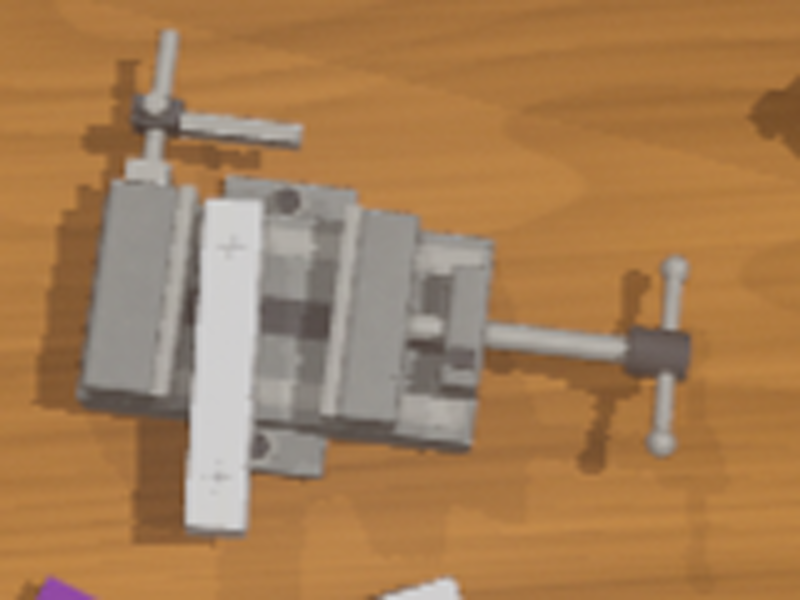

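View pics/scenec.png

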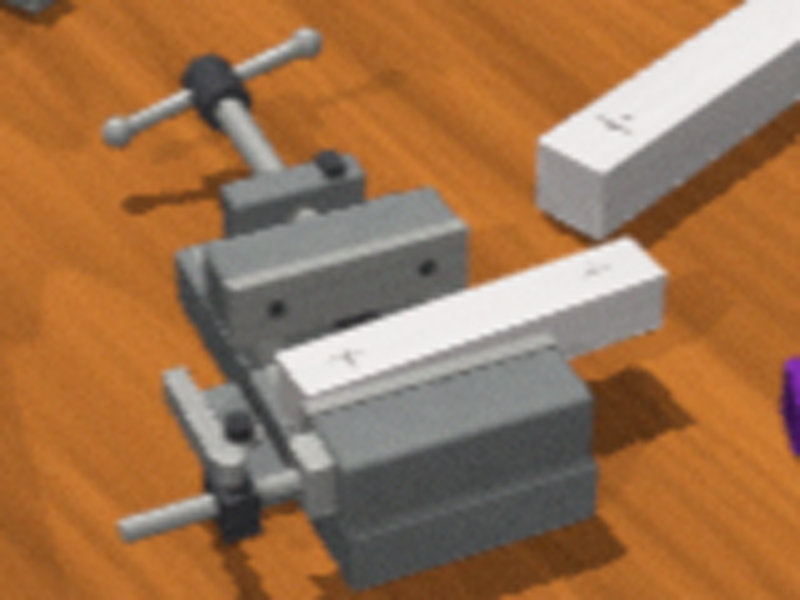

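The top crop gives these corners in crop pixels:
- **Bar top:** (205,198), (262,199), (245,528), (187,526)
- **Fixed jaw face:** (197,188) to (170,397)
- **Sliding jaw face:** (348,205) to (322,415)
- **Hub end:** (690,355)
- **Stop face edge:** (182,136) to (300,147)

Next I'll turn these into world positions.

```bash
python3 - <<'E'
from h import *
s=np.load('pics/top1.npz'); sc=np.load('pics/scene1.npz')
def T(u,v,z): return ray(s,245+(u+.5)/5-.5,160+(v+.5)/5-.5,z)
def S(u,v,z): return ray(sc,230+(u+.5)/5-.5,205+(v+.5)/5-.5,z)
P={'bar':[T(205,198,.06),T(262,199,.06),T(246,528,.06),T(187,526,.06)],
'fix':[T(197,188,.062),T(170,397,.062)],'sl':[T(348,205,.062),T(322,415,.062)],'hub':[T(690,335,.044),T(687,376,.044)],
'stop':[T(182,136,.055),T(300,147,.055)],'spindle':[T(490,334,.049)],'balls':[T(675,267,.056),T(660,443,.032)],
'S bar':[S(277,352,.06),S(305,403,.06),S(667,272,.06),S(630,238,.06)],
'S fix':[S(325,432,.062),S(555,345,.062)],'S slid':[S(235,290,.062),S(468,228,.062)],'S balls':[S(117,132,.032),S(305,42,.056)]}
for k,v in P.items(): print(k,[(p[:2]*1000).round(1).tolist() for p in v])
d=P['fix'][0]-P['fix'][1]; print(np.degrees(np.arctan2(d[1],d[0])))
d=P['sl'][0]-P['sl'][1]; print(np.degrees(np.arctan2(d[1],d[0])))
d=P['bar'][0]-P['bar'][3]; print(np.degrees(np.arctan2(d[1],d[0])))
E
```

```text
bar [[655.6, 68.4], [653.2, 39.4], [483.9, 57.0], [486.8, 86.3]]
fix [[660.6, 72.1], [552.6, 91.4]]
sl [[646.6, -4.2], [538.4, 15.7]]
hub [[571.6, -174.3], [550.4, -171.0]]
stop [[690.9, 78.7], [681.0, 18.4]]
spindle [[577.6, -72.2]]
balls [[604.8, -168.3], [518.9, -155.6]]
S bar [[651.8, 36.8], [659.5, 70.1], [486.6, 85.5], [484.9, 57.7]]
S fix [[663.5, 91.2], [556.7, 99.4]]
S slid [[646.0, -5.6], [540.3, 14.4]]
S balls [[610.9, -172.9], [514.8, -157.2]]
-10.10585739170749
-10.408290243847237
-6.059813488619178
```

Request:
{"name": "jog_arm", "arguments": {"targets": [[[20, -44, -4], [0, 0, 0.4]], [[20, -44, -4], [0, 0, 0.4]], [[20, -44, -4], [0, 0, 0.4]], [[20, -44, -4], [0, 0, 0.4]], [[20, -44, -4], [0, 0, 0.4]]], "claw": 0, "force": 10}}

```text
time_s: 0.72
ee_pos: [0.3543, 0.2943, 0.2184]
eef_rot: [-0.0, 0.088, 0.996, -0.0]
contact_force: [0.6, 0.3, -0.3]
gripper_width: 0.0405
grip_force: 0.0
```

Request:
{"name": "jog_arm", "arguments": {"targets": [[[20, -44, -4], [0, 0, 0]], [[20, -44, -4], [0, 0, 0]], [[20, -44, -4], [0, 0, 0]], [[20, -44, -4], [0, 0, 0]], [[18, -42, -4], [0, 0, 0]]]}}

```text
time_s: 1.35
ee_pos: [0.4524, 0.0762, 0.1984]
eef_rot: [-0.0, 0.089, 0.996, 0.0]
contact_force: [-0.1, 0.1, 0.3]
gripper_width: 0.0003
grip_force: 0.0
```

Request:
{"name": "jog_arm", "arguments": {"targets": [[[0, 1, -50], [0, 0, 0]], [[0, 0, -50], [0, 0, 0]], [[0, 0, -40], [0, 0, 0]], [[0, 0, -18], [0, 0, 0]], [[0, 0, 0], [0, 0, 0]]]}}

```text
time_s: 1.98
ee_pos: [0.4504, 0.0789, 0.0392]
eef_rot: [-0.002, 0.089, 0.996, -0.0]
contact_force: [-0.7, -0.7, 0.5]
gripper_width: 0.0007
grip_force: 0.0
```

```bash
python3 - <<'E'
from h import *
s=snap('scene','s2.png'); t=snap('top','t2.png')
a=cv2.imread('pics/s2.png')[180:330,240:440]; b=cv2.imread('pics/t2.png')[150:300,230:430]
cv2.imwrite('pics/m2.png',np.hstack([cv2.resize(x,(400,300),interpolation=cv2.INTER_CUBIC) for x in(a,b)]))
E
```

```text
(no output)
```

View pics/m2.png

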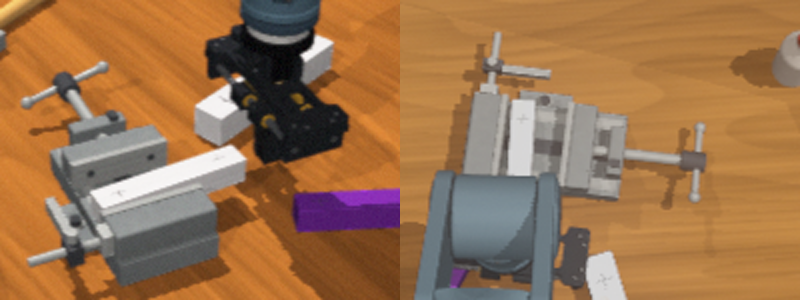

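The fingers are poised just short of the bar's near end: in the mosaic the end is at (245,160) and the gripper is right beside it. I'll start the approach.

Request:
{"name": "jog_arm", "arguments": {"targets": [[[4, -0.7, 0], [0, 0, 0]], [[4, -0.7, 0], [0, 0, 0]], [[4, -0.7, 0], [0, 0, 0]], [[3, -0.5, 0], [0, 0, 0]], [[3, -0.5, 0], [0, 0, 0]]]}}

```text
time_s: 2.7
ee_pos: [0.4703, 0.0757, 0.0407]
eef_rot: [-0.0, 0.089, 0.996, -0.0]
contact_force: [-0.8, -0.2, -0.5]
gripper_width: 0.0003
grip_force: 0.0
```

Request:
{"name": "jog_arm", "arguments": {"targets": [[[3, -0.5, 0], [0, 0, 0]], [[2, -0.4, 0], [0, 0, 0]], [[2, -0.4, 0], [0, 0, 0]], [[2, -0.4, 0], [0, 0, 0]], [[2, -0.4, 0], [0, 0, 0]]]}}

```text
time_s: 3.32
ee_pos: [0.4807, 0.0738, 0.0406]
eef_rot: [-0.001, 0.089, 0.996, 0.0]
contact_force: [-4.5, 0.6, 2.7]
gripper_width: 0.0005
grip_force: 2.2
```

Request:
{"name": "jog_arm", "arguments": {"targets": [[[2, -0.4, 0], [0, 0, 0]], [[2, -0.4, 0], [0, 0, 0]], [[2, -0.4, 0], [0, 0, 0]], [[2, -0.4, 0], [0, 0, 0]], [[2, -0.4, 0], [0, 0, 0]]]}}

```text
time_s: 3.95
ee_pos: [0.4913, 0.0715, 0.0407]
eef_rot: [0.0, 0.089, 0.996, -0.0]
contact_force: [-2.6, 0.2, -0.3]
gripper_width: 0.0005
grip_force: 1.4
```

Request:
{"name": "jog_arm", "arguments": {"targets": [[[2, -0.4, 0], [0, 0, 0]], [[2, -0.4, 0], [0, 0, 0]], [[2, -0.4, 0], [0, 0, 0]], [[2, -0.4, 0], [0, 0, 0]], [[0, 0, 0], [0, 0, 0]]]}}

```text
time_s: 4.58
ee_pos: [0.4996, 0.0699, 0.0408]
eef_rot: [0.0, 0.089, 0.996, -0.0]
contact_force: [-0.3, 0.0, -0.6]
gripper_width: 0.0002
grip_force: 0.5
```

```bash
python3 - <<'E'
from h import *
s=snap('scene','s3.png'); t=snap('top','t3.png')
a=cv2.imread('pics/s3.png')[210:310,260:393]; b=cv2.imread('pics/t3.png')[170:270,250:383]
cv2.imwrite('pics/m3.png',np.hstack([cv2.resize(x,(400,300),interpolation=cv2.INTER_CUBIC) for x in(a,b)]))
E
```

```text
(no output)
```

View pics/m3.png

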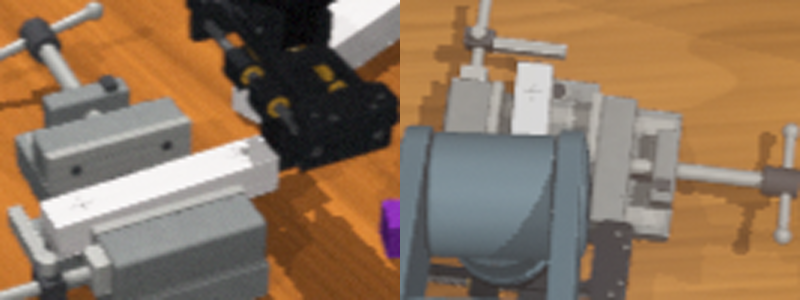

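The left panel shows the bar now pushed along, with the fingers behind its end at (270,155). In the top view on the right, the bar's far edge is at (535,63) and the stop's edge is near y=53. I estimate about 8–11 mm to go.

Request:
{"name": "jog_arm", "arguments": {"targets": [[[1.5, -0.3, 0], [0, 0, 0]], [[1, -0.2, 0], [0, 0, 0]], [[1, -0.2, 0], [0, 0, 0]], [[1, -0.2, 0], [0, 0, 0]], [[1, -0.2, 0], [0, 0, 0]]]}}

```text
time_s: 5.3
ee_pos: [0.5043, 0.0691, 0.0408]
eef_rot: [-0.0, 0.089, 0.996, 0.0]
contact_force: [-5.5, 2.1, 3.7]
gripper_width: 0.0008
grip_force: 2.6
```

Request:
{"name": "jog_arm", "arguments": {"targets": [[[1, -0.2, 0], [0, 0, 0]], [[1, -0.2, 0], [0, 0, 0]], [[0.5, -0.1, 0], [0, 0, 0]], [[0.5, -0.1, 0], [0, 0, 0]], [[0.5, -0.1, 0], [0, 0, 0]]]}}

```text
time_s: 5.92
ee_pos: [0.5078, 0.0684, 0.0408]
eef_rot: [-0.0, 0.089, 0.996, 0.0]
contact_force: [-5.8, 2.7, 4.5]
gripper_width: 0.0007
grip_force: 2.7
```

Request:
{"name": "jog_arm", "arguments": {"targets": [[[0.5, -0.1, 0], [0, 0, 0]], [[0.5, -0.1, 0], [0, 0, 0]], [[0.5, -0.1, 0], [0, 0, 0]], [[0.5, -0.1, 0], [0, 0, 0]], [[0.5, -0.1, 0], [0, 0, 0]]]}}

```text
time_s: 6.55
ee_pos: [0.5103, 0.0679, 0.0408]
eef_rot: [-0.0, 0.089, 0.996, 0.0]
contact_force: [-6.5, 2.5, 5.2]
gripper_width: 0.0009
grip_force: 3.3
```

```bash
python3 - <<'E'
from h import *
s=snap('scene','s4.png'); t=snap('top','t4.png')
a=cv2.imread('pics/s4.png')[210:310,255:388]; b=cv2.imread('pics/t4.png')[170:240,265:358]
cv2.imwrite('pics/m4.png',np.hstack([cv2.resize(x,(400,300),interpolation=cv2.INTER_CUBIC) for x in(a,b)]))
E
```

```text
(no output)
```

View pics/m4.png

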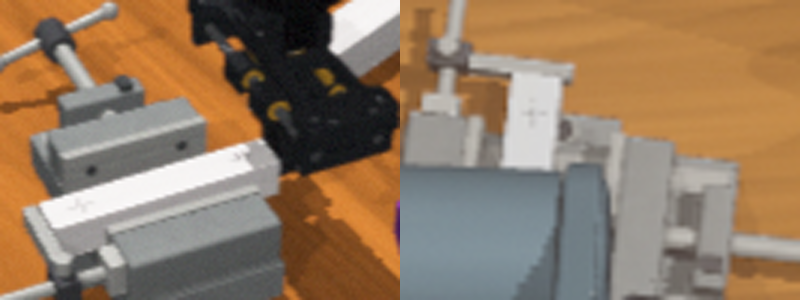

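The bar's far edge now almost touches the stop finger in both panels: around (535,72) against (520,68) on the right, and (45,210) on the left. I'll creep until the force rises.

Request:
{"name": "jog_arm", "arguments": {"targets": [[[0.5, -0.1, 0], [0, 0, 0]], [[0.5, -0.1, 0], [0, 0, 0]], [[0.5, -0.1, 0], [0, 0, 0]], [[0.5, -0.1, 0], [0, 0, 0]], [[0.5, -0.1, 0], [0, 0, 0]]]}}

```text
time_s: 7.28
ee_pos: [0.5104, 0.0679, 0.0405]
eef_rot: [-0.003, 0.089, 0.996, 0.0]
contact_force: [-15.4, 2.9, 14.4]
gripper_width: 0.0006
grip_force: 7.6
```

The bar is at the stop: the TCP held still while the force rose. I'll back off, rise and go to the hub.

Request:
{"name": "jog_arm", "arguments": {"targets": [[[-4, 0.7, 0], [0, 0, 0]], [[-10, 1.8, 0], [0, 0, 0]], [[0, 0, 30], [0, 0, 0]], [[0, 0, 45], [0, 0, 0]], [[0, -10, 35], [0, 0, 0]]]}}

```text
time_s: 7.9
ee_pos: [0.4995, 0.0599, 0.1525]
eef_rot: [0.001, 0.089, 0.996, -0.0]
contact_force: [0.2, -0.3, -0.2]
gripper_width: 0.0006
grip_force: 0.0
```

Request:
{"name": "jog_arm", "arguments": {"targets": [[[10, -50, 0], [0, 0, 0]], [[11, -54, 0], [0, 0, 0]], [[11, -54, 0], [0, 0, 0]], [[11, -54, 0], [0, 0, 0]], [[11, -54, 0], [0, 0, 0]]]}}

```text
time_s: 8.52
ee_pos: [0.5534, -0.2083, 0.1509]
eef_rot: [0.001, 0.089, 0.996, -0.0]
contact_force: [1.0, -0.8, 0.0]
gripper_width: 0.0004
grip_force: 0.0
```

```bash
python3 - <<'E'
from h import *
print(arm.state()['ee_pos'])
s=snap('scene','s5.png'); t=snap('top','t5.png')
a=cv2.imread('pics/s5.png')[190:310,230:390]; b=cv2.imread('pics/t5.png')[170:290,250:410]
cv2.imwrite('pics/m5.png',np.hstack([cv2.resize(x,(400,300),interpolation=cv2.INTER_CUBIC) for x in(a,b)]))
E
```

```text
[ 0.5533784  -0.20828437  0.1509109 ]
```

View pics/m5.png

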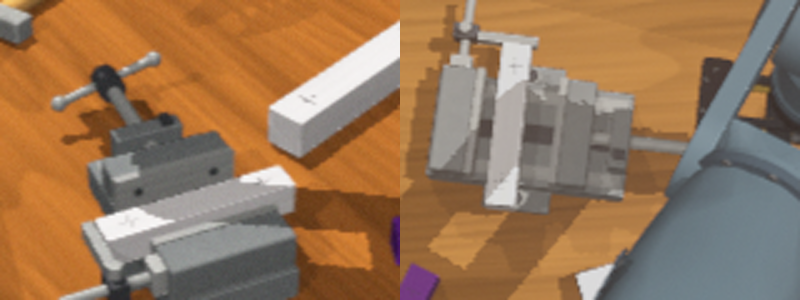

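The right panel shows the bar's end at the stop, with the bar still tilted about 4° to the jaws (its left edge runs from (503,42) to (487,205)). I'll close the jaw most of the way, push the bar to the stop again, then close fully.

Request:
{"name": "jog_arm", "arguments": {"targets": [[[-0.5, -10, -25], [0, 0, 0]], [[0, 0, -40], [0, 0, 0]], [[0, 0, -30], [0, 0, 0]], [[0, 0, -16], [0, 0, 0]], [[0, 0, 0], [0, 0, 0]]]}}

```text
time_s: 9.25
ee_pos: [0.552, -0.2155, 0.0389]
eef_rot: [-0.001, 0.089, 0.996, 0.0]
contact_force: [0.2, -0.3, 0.5]
gripper_width: 0.0003
grip_force: 0.0
```

Request:
{"name": "jog_arm", "arguments": {"targets": [[[0.7, 4, 0], [0, 0, 0]], [[0.7, 4, 0], [0, 0, 0]], [[0.5, 3, 0], [0, 0, 0]], [[0.5, 3, 0], [0, 0, 0]], [[0.4, 2, 0], [0, 0, 0]]]}}

```text
time_s: 9.88
ee_pos: [0.5555, -0.2001, 0.0398]
eef_rot: [0.0, 0.089, 0.996, -0.0]
contact_force: [0.4, 0.4, -0.2]
gripper_width: 0.0007
grip_force: 0.0
```

Request:
{"name": "jog_arm", "arguments": {"targets": [[[0.4, 2, 0], [0, 0, 0]], [[0.4, 2, 0], [0, 0, 0]], [[0.4, 2, 0], [0, 0, 0]], [[0.4, 2, 0], [0, 0, 0]], [[0.4, 2, 0], [0, 0, 0]]]}}

```text
time_s: 10.5
ee_pos: [0.5574, -0.1902, 0.0397]
eef_rot: [-0.0, 0.089, 0.996, 0.0]
contact_force: [0.6, 0.6, -0.6]
gripper_width: 0.0003
grip_force: 0.0
```

Request:
{"name": "jog_arm", "arguments": {"targets": [[[0.4, 2, 0], [0, 0, 0]], [[0.4, 2, 0], [0, 0, 0]], [[0.4, 2, 0], [0, 0, 0]], [[0.4, 2, 0], [0, 0, 0]], [[0.4, 2, 0], [0, 0, 0]]]}}

```text
time_s: 11.12
ee_pos: [0.5592, -0.1813, 0.0398]
eef_rot: [-0.0, 0.089, 0.996, -0.001]
contact_force: [-1.9, -5.1, -1.4]
gripper_width: 0.0007
grip_force: 2.6
```

Request:
{"name": "jog_arm", "arguments": {"targets": [[[0.4, 2, 0], [0, 0, 0]], [[0.4, 2, 0], [0, 0, 0]], [[0.4, 2, 0], [0, 0, 0]], [[0.4, 2, 0], [0, 0, 0]], [[0.4, 2, 0], [0, 0, 0]]]}}

```text
time_s: 11.75
ee_pos: [0.561, -0.1713, 0.0397]
eef_rot: [-0.0, 0.089, 0.996, -0.001]
contact_force: [-2.5, -5.0, -0.8]
gripper_width: 0.0001
grip_force: 2.6
```

Request:
{"name": "jog_arm", "arguments": {"targets": [[[0.4, 2, 0], [0, 0, 0]], [[0.4, 2, 0], [0, 0, 0]], [[0.4, 2, 0], [0, 0, 0]], [[0.4, 2, 0], [0, 0, 0]], [[0.4, 2, 0], [0, 0, 0]]]}}

```text
time_s: 12.38
ee_pos: [0.5629, -0.1612, 0.0397]
eef_rot: [-0.0, 0.089, 0.996, -0.001]
contact_force: [-2.4, -5.0, -0.3]
gripper_width: -0.0
grip_force: 2.7
```

Request:
{"name": "jog_arm", "arguments": {"targets": [[[0.4, 2, 0], [0, 0, 0]], [[0.4, 2, 0], [0, 0, 0]], [[0.4, 2, 0], [0, 0, 0]], [[0.3, 1.5, 0], [0, 0, 0]], [[0.3, 1.5, 0], [0, 0, 0]]]}}

```text
time_s: 13.0
ee_pos: [0.5645, -0.1529, 0.0397]
eef_rot: [-0.001, 0.089, 0.996, -0.001]
contact_force: [-5.5, -8.2, 0.2]
gripper_width: 0.0002
grip_force: 4.4
```

Request:
{"name": "jog_arm", "arguments": {"targets": [[[0.3, 1.5, 0], [0, 0, 0]], [[0.3, 1.5, 0], [0, 0, 0]], [[0.3, 1.5, 0], [0, 0, 0]], [[0.3, 1.5, 0], [0, 0, 0]], [[0.2, 1, 0], [0, 0, 0]]]}}

```text
time_s: 13.62
ee_pos: [0.5657, -0.146, 0.0397]
eef_rot: [-0.001, 0.089, 0.996, -0.001]
contact_force: [-4.9, -8.5, 1.1]
gripper_width: 0.0003
grip_force: 4.6
```

Request:
{"name": "jog_arm", "arguments": {"targets": [[[0.2, 1, 0], [0, 0, 0]], [[0.2, 1, 0], [0, 0, 0]], [[0.2, 1, 0], [0, 0, 0]], [[0.2, 1, 0], [0, 0, 0]], [[0.1, 0.7, 0], [0, 0, 0]]]}}

```text
time_s: 14.25
ee_pos: [0.5666, -0.1414, 0.0397]
eef_rot: [-0.001, 0.089, 0.996, -0.001]
contact_force: [-4.5, -9.2, 1.4]
gripper_width: 0.0002
grip_force: 4.6
```

Request:
{"name": "jog_arm", "arguments": {"targets": [[[0.1, 0.5, 0], [0, 0, 0]], [[0.1, 0.5, 0], [0, 0, 0]], [[0.1, 0.5, 0], [0, 0, 0]], [[0.1, 0.5, 0], [0, 0, 0]], [[0.1, 0.5, 0], [0, 0, 0]]]}}

```text
time_s: 14.88
ee_pos: [0.5669, -0.1397, 0.0397]
eef_rot: [-0.001, 0.089, 0.996, -0.002]
contact_force: [-6.9, -12.2, 1.3]
gripper_width: 0.0004
grip_force: 6.9
```

```bash
python3 - <<'E'
from h import *
s=snap('scene','s6.png'); t=snap('top','t6.png')
a=cv2.imread('pics/s6.png')[210:310,255:388]; b=cv2.imread('pics/t6.png')[170:270,255:388]
cv2.imwrite('pics/m6.png',np.hstack([cv2.resize(x,(400,300),interpolation=cv2.INTER_CUBIC) for x in(a,b)]))
E
```

```text
(no output)
```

View pics/m6.png

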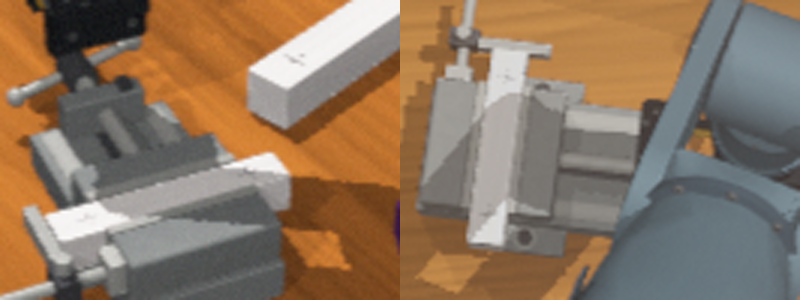

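The bar now lies flush between the jaws in the top view: its edges from (490,50) to (470,245) run parallel to the jaws, and its end is near the stop at (505,50). Next I'll retreat and push the end to the stop again.

Request:
{"name": "jog_arm", "arguments": {"targets": [[[-0.9, -5, 0], [0, 0, 0]], [[-2, -11, 0], [0, 0, 0]], [[0, 0, 30], [0, 0, 0]], [[0, 0, 45], [0, 0, 0]], [[-10, 10, 35], [0, 0, 0]]]}}

```text
time_s: 15.6
ee_pos: [0.5559, -0.144, 0.1517]
eef_rot: [0.001, 0.089, 0.996, -0.0]
contact_force: [0.3, -0.1, 0.4]
gripper_width: 0.0002
grip_force: 0.0
```

Request:
{"name": "jog_arm", "arguments": {"targets": [[[-12, 46, 0], [0, 0, 0]], [[-12, 46, 0], [0, 0, 0]], [[-12, 46, 0], [0, 0, 0]], [[-12, 46, 0], [0, 0, 0]], [[-14, 48, 0], [0, 0, 0]]]}}

```text
time_s: 16.23
ee_pos: [0.4929, 0.0901, 0.15]
eef_rot: [0.0, 0.089, 0.996, 0.0]
contact_force: [0.7, -0.0, 0.5]
gripper_width: 0.0006
grip_force: 0.0
```

Request:
{"name": "jog_arm", "arguments": {"targets": [[[-4, -2.5, -20], [0, 0, 0]], [[0, 0, -40], [0, 0, 0]], [[0, 0, -35], [0, 0, 0]], [[0, 0, -15], [0, 0, 0]], [[0, 0, 0], [0, 0, 0]]]}}

```text
time_s: 16.85
ee_pos: [0.4887, 0.0863, 0.0392]
eef_rot: [-0.001, 0.089, 0.996, 0.0]
contact_force: [0.2, 0.3, -0.1]
gripper_width: 0.0005
grip_force: 0.0
```

Request:
{"name": "jog_arm", "arguments": {"targets": [[[3, -0.5, 0], [0, 0, 0]], [[3, -0.5, 0], [0, 0, 0]], [[2, -0.4, 0], [0, 0, 0]], [[2, -0.4, 0], [0, 0, 0]], [[1, -0.2, 0], [0, 0, 0]]]}}

```text
time_s: 17.48
ee_pos: [0.5003, 0.0844, 0.0398]
eef_rot: [0.0, 0.089, 0.996, -0.0]
contact_force: [0.2, -0.1, 0.1]
gripper_width: 0.0005
grip_force: 0.0
```

Request:
{"name": "jog_arm", "arguments": {"targets": [[[1, -0.2, 0], [0, 0, 0]], [[1, -0.2, 0], [0, 0, 0]], [[1, -0.2, 0], [0, 0, 0]], [[1, -0.2, 0], [0, 0, 0]], [[0.5, -0.1, 0], [0, 0, 0]]]}}

```text
time_s: 18.1
ee_pos: [0.5047, 0.0835, 0.0397]
eef_rot: [0.0, 0.089, 0.996, 0.0]
contact_force: [-0.3, 0.5, 0.0]
gripper_width: 0.0004
grip_force: 0.0
```

Request:
{"name": "jog_arm", "arguments": {"targets": [[[1, -0.2, 0], [0, 0, 0]], [[1, -0.2, 0], [0, 0, 0]], [[1, -0.2, 0], [0, 0, 0]], [[0.5, -0.1, 0], [0, 0, 0]], [[0.5, -0.1, 0], [0, 0, 0]]]}}

```text
time_s: 18.73
ee_pos: [0.5086, 0.0827, 0.0397]
eef_rot: [-0.0, 0.089, 0.996, -0.0]
contact_force: [-0.1, 0.4, 0.8]
gripper_width: 0.0004
grip_force: 0.0
```

Request:
{"name": "jog_arm", "arguments": {"targets": [[[0.5, -0.1, 0], [0, 0, 0]], [[0.5, -0.1, 0], [0, 0, 0]], [[0.5, -0.1, 0], [0, 0, 0]], [[0.5, -0.1, 0], [0, 0, 0]], [[0.5, -0.1, 0], [0, 0, 0]]]}}

```text
time_s: 19.35
ee_pos: [0.5112, 0.0822, 0.0397]
eef_rot: [-0.0, 0.089, 0.996, -0.0]
contact_force: [-0.7, -0.4, -0.1]
gripper_width: 0.0005
grip_force: 0.0
```

Request:
{"name": "jog_arm", "arguments": {"targets": [[[0.5, -0.1, 0], [0, 0, 0]], [[0.5, -0.1, 0], [0, 0, 0]], [[0.5, -0.1, 0], [0, 0, 0]], [[0.5, -0.1, 0], [0, 0, 0]], [[0.5, -0.1, 0], [0, 0, 0]]]}}

```text
time_s: 19.98
ee_pos: [0.5132, 0.0818, 0.0396]
eef_rot: [-0.001, 0.089, 0.996, 0.0]
contact_force: [-1.6, 0.2, 2.1]
gripper_width: 0.0005
grip_force: 1.3
```

Request:
{"name": "jog_arm", "arguments": {"targets": [[[0.5, -0.1, 0], [0, 0, 0]], [[0.5, -0.1, 0], [0, 0, 0]], [[0.5, -0.1, 0], [0, 0, 0]], [[0.4, 0, 0], [0, 0, 0]], [[0, 0, 0], [0, 0, 0]]]}}

```text
time_s: 20.6
ee_pos: [0.5133, 0.0818, 0.0393]
eef_rot: [-0.002, 0.089, 0.996, -0.0]
contact_force: [-9.0, 1.6, 8.4]
gripper_width: 0.0006
grip_force: 4.7
```

Request:
{"name": "jog_arm", "arguments": {"targets": [[[0.5, -0.1, 0], [0, 0, 0]], [[0.5, -0.1, 0], [0, 0, 0]], [[0.5, -0.1, 0], [0, 0, 0]], [[0.5, -0.1, 0], [0, 0, 0]], [[0, 0, 0], [0, 0, 0]]]}}

```text
time_s: 21.22
ee_pos: [0.5133, 0.0818, 0.039]
eef_rot: [-0.005, 0.089, 0.996, 0.0]
contact_force: [-16.5, 2.4, 13.3]
gripper_width: 0.0003
grip_force: 8.2
```

```bash
python3 - <<'E'
from h import *
print(arm.state()['contact_force'],arm.state()['ee_pos'])
s=snap('scene','s7.png'); t=snap('top','t7.png')
a=cv2.imread('pics/s7.png')[255:315,245:325]; b=cv2.imread('pics/t7.png')[165:225,265:345]
cv2.imwrite('pics/m7.png',np.hstack([cv2.resize(x,(400,300),interpolation=cv2.INTER_CUBIC) for x in(a,b)]))
E
```

```text
[-16.52118528   2.37313916  13.26364303] [0.51328019 0.08180859 0.03904568]
```

View pics/m7.png

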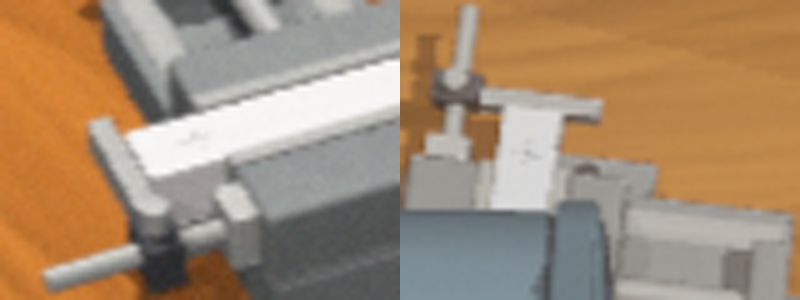

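Request:
{"name": "jog_arm", "arguments": {"targets": [[[0.5, -0.1, 0.3], [0, 0, 0]], [[0.5, -0.1, 0.3], [0, 0, 0]], [[0.5, -0.1, 0.2], [0, 0, 0]], [[0.5, -0.1, 0.2], [0, 0, 0]], [[0, 0, 0], [0, 0, 0]]]}}

```text
time_s: 21.95
ee_pos: [0.5133, 0.0818, 0.0391]
eef_rot: [-0.007, 0.089, 0.996, 0.0]
contact_force: [-19.2, 2.9, 13.4]
gripper_width: 0.0005
grip_force: 10.2
```

Request:
{"name": "jog_arm", "arguments": {"targets": [[[0.5, -0.1, 0.5], [0, 0, 0]], [[0.5, -0.1, 0.5], [0, 0, 0]], [[0.5, -0.1, 0.5], [0, 0, 0]], [[0.5, -0.1, 0.5], [0, 0, 0]], [[0, 0, 0], [0, 0, 0]]]}}

```text
time_s: 22.58
ee_pos: [0.5132, 0.0818, 0.0393]
eef_rot: [-0.009, 0.089, 0.996, 0.0]
contact_force: [-18.6, 4.2, 3.1]
gripper_width: 0.0005
grip_force: 9.9
```

```bash
python3 - <<'E'
from h import *
f=np.array([.984,-.177])
for n in('t4','t5','t7'):
    s=np.load(f'pics/{n}.npz'); g=cv2.cvtColor(s['pixels'],cv2.COLOR_RGB2GRAY).astype(float)
    # profile along bar axis, e_f coordinate at z=.06, averaged across few lines
    for o in (-8,0,8):
        base=np.array([.6607,.0721])-(.015+.0 if n=='t7' else .030)*np.array([.177,.984])+o*.001*np.array([.177,.984])
        pr=[]
        for k in range(-14,22):
            p=base+k*.001*f; u,v=proj(s,[*p,.06]); pr.append(cv2.getRectSubPix(g.astype(np.float32),(1,1),(u,v))[0,0])
        print(n,o,np.round(pr).astype(int).tolist())
E
```

```text
t4 -8 [215, 215, 215, 216, 215, 215, 215, 215, 216, 216, 216, 216, 216, 215, 215, 215, 215, 215, 215, 215, 214, 212, 211, 212, 214, 215, 215, 215, 215, 216, 216, 215, 215, 215, 215, 216]
t4 0 [215, 215, 216, 216, 216, 216, 216, 215, 215, 215, 215, 214, 211, 208, 207, 205, 205, 206, 208, 207, 205, 203, 205, 207, 209, 212, 214, 214, 213, 212, 213, 214, 215, 215, 215, 215]
t4 8 [216, 216, 216, 216, 216, 216, 216, 216, 216, 216, 216, 216, 216, 215, 215, 215, 215, 216, 214, 210, 206, 207, 210, 213, 214, 215, 215, 216, 216, 216, 215, 215, 215, 215, 215, 216]
t5 -8 [174, 174, 174, 174, 177, 181, 184, 195, 206, 214, 216, 217, 218, 218, 218, 218, 218, 218, 218, 218, 217, 215, 213, 215, 216, 217, 218, 218, 218, 217, 217, 218, 218, 218, 218, 218]
t5 0 [194, 201, 208, 212, 214, 217, 217, 218, 218, 218, 218, 216, 213, 210, 210, 210, 210, 210, 211, 207, 200, 193, 198, 205, 211, 213, 216, 216, 215, 215, 216, 217, 218, 218, 218, 218]
t5 8 [217, 218, 218, 218, 218, 218, 218, 218, 218, 218, 218, 218, 218, 218, 218, 218, 218, 218, 216, 212, 208, 210, 213, 216, 217, 218, 218, 218, 218, 218, 218, 218, 218, 218, 218, 218]
t7 -8 [216, 216, 216, 215, 215, 215, 215, 215, 215, 215, 215, 216, 216, 216, 215, 215, 215, 215, 214, 213, 211, 212, 214, 215, 215, 215, 215, 215, 215, 215, 215, 215, 215, 215, 215, 216]
t7 0 [216, 216, 215, 215, 215, 215, 215, 215, 215, 215, 215, 215, 215, 215, 215, 213, 211, 209, 207, 204, 199, 193, 188, 197, 206, 211, 209, 208, 209, 211, 213, 214, 215, 215, 215, 216]
t7 8 [215, 215, 215, 215, 215, 215, 216, 216, 216, 216, 216, 216, 215, 215, 215, 215, 215, 215, 215, 213, 210, 206, 208, 212, 214, 215, 216, 216, 216, 216, 215, 215, 215, 215, 216, 216]
```

```bash
python3 - <<'E'
from h import *
f=np.array([.984,-.177]);e=np.array([.177,.984])
t=snap('top','t8.png');snap('scene','s8.png')
def prof(n,view,o,z,ks):
    s=np.load(f'pics/{n}.npz'); g=cv2.cvtColor(s['pixels'],cv2.COLOR_RGB2GRAY).astype(np.float32)
    base=np.array([.6607,.0721])-o*.001*e
    return [int(cv2.getRectSubPix(g,(1,1),proj(s,[*(base+k*.001*f),z]))[0,0]) for k in ks]
ks=range(16,50)
print(list(ks))
for n,os in (('t5',(22,27,32)),('t8',(10,15,20)),('s5',(27,32,36)),('s8',(8,12,15,20,25))):
    for o in os: print(n,o,prof(n,0,o,.06,ks))
E
```

```text
[16, 17, 18, 19, 20, 21, 22, 23, 24, 25, 26, 27, 28, 29, 30, 31, 32, 33, 34, 35, 36, 37, 38, 39, 40, 41, 42, 43, 44, 45, 46, 47, 48, 49]
t5 22 [218, 218, 218, 218, 218, 218, 218, 218, 218, 218, 218, 218, 217, 215, 214, 207, 197, 188, 185, 182, 180, 183, 185, 176, 160, 144, 142, 142, 141, 142, 143, 144, 145, 146]
t5 27 [212, 215, 217, 217, 217, 217, 217, 217, 217, 217, 217, 217, 217, 215, 211, 207, 198, 190, 184, 182, 180, 181, 183, 184, 171, 158, 149, 147, 144, 144, 144, 144, 146, 147]
t5 32 [217, 218, 218, 218, 218, 217, 217, 217, 217, 217, 217, 218, 218, 214, 203, 190, 184, 182, 181, 180, 180, 179, 175, 170, 163, 154, 146, 143, 141, 139, 141, 142, 143, 145]
t8 10 [215, 215, 215, 215, 215, 215, 215, 215, 215, 215, 215, 215, 215, 214, 207, 200, 194, 188, 182, 179, 178, 178, 176, 175, 171, 162, 152, 147, 144, 142, 143, 144, 146, 146]
t8 15 [213, 214, 214, 215, 215, 215, 215, 215, 215, 215, 215, 215, 215, 215, 209, 198, 186, 182, 179, 177, 177, 177, 174, 166, 157, 151, 146, 142, 142, 142, 142, 143, 144, 146]
t8 20 [216, 215, 215, 215, 215, 215, 215, 215, 215, 215, 215, 215, 215, 215, 2
[... 813 characters left out ...]
244, 244, 244, 244, 245, 245, 244, 244, 244, 244, 244, 244, 244, 244, 243, 241, 232, 221, 203, 186, 191, 198, 198, 196, 198, 200, 201, 198, 184, 160, 134, 112, 101, 111]
s8 15 [240, 242, 243, 244, 244, 244, 244, 244, 245, 245, 245, 244, 244, 244, 243, 238, 230, 205, 182, 180, 182, 189, 193, 195, 197, 198, 198, 192, 180, 161, 132, 112, 109, 112]
s8 20 [244, 244, 245, 245, 246, 246, 245, 245, 245, 245, 245, 245, 245, 245, 245, 242, 237, 219, 196, 185, 183, 187, 194, 197, 197, 197, 195, 189, 174, 154, 125, 103, 105, 108]
s8 25 [244, 244, 244, 245, 245, 245, 245, 245, 245, 245, 245, 245, 245, 245, 245, 241, 235, 217, 193, 185, 188, 192, 196, 198, 198, 198, 195, 189, 169, 146, 124, 105, 105, 110]
```

The scene profiles give the same bar-edge-to-stop spacing as at the earlier confirmed contact (about 12.2 mm), even across the bar, so the bar is square at the stop. Now the final jaw closing.

Request:
{"name": "jog_arm", "arguments": {"targets": [[[-5, 0.9, -1.5], [0, 0, 0]], [[-13, 2.3, 0], [0, 0, 0]], [[0, 0, 30], [0, 0, 0]], [[0, 0, 45], [0, 0, 0]], [[6, -10, 35], [0, 0, 0]]]}}

```text
time_s: 23.3
ee_pos: [0.5099, 0.0737, 0.1534]
eef_rot: [0.001, 0.089, 0.996, 0.0]
contact_force: [-0.0, -0.7, 0.3]
gripper_width: 0.0
grip_force: 0.0
```

Request:
{"name": "jog_arm", "arguments": {"targets": [[[12, -48, 0], [0, 0, 0]], [[12, -48, 0], [0, 0, 0]], [[12, -48, 0], [0, 0, 0]], [[12, -48, 0], [0, 0, 0]], [[12, -48, 0], [0, 0, 0]]]}}

```text
time_s: 23.92
ee_pos: [0.5701, -0.1685, 0.152]
eef_rot: [0.001, 0.089, 0.996, -0.0]
contact_force: [1.3, 0.3, 0.4]
gripper_width: 0.0004
grip_force: 0.0
```

Request:
{"name": "jog_arm", "arguments": {"targets": [[[-8, 1, -22], [0, 0, 0]], [[0, 0, -40], [0, 0, 0]], [[0, 0, -34], [0, 0, 0]], [[0, 0, -16], [0, 0, 0]], [[0, 0, 0], [0, 0, 0]]]}}

```text
time_s: 24.55
ee_pos: [0.5611, -0.1654, 0.0387]
eef_rot: [-0.001, 0.089, 0.996, 0.0]
contact_force: [0.0, -0.0, 0.1]
gripper_width: 0.0006
grip_force: 0.0
```

Request:
{"name": "jog_arm", "arguments": {"targets": [[[0.9, 5, 0], [0, 0, 0]], [[0.9, 5, 0], [0, 0, 0]], [[0.9, 5, 0], [0, 0, 0]], [[0.7, 4, 0], [0, 0, 0]], [[0.5, 3, 0], [0, 0, 0]]]}}

```text
time_s: 25.18
ee_pos: [0.5655, -0.1432, 0.0393]
eef_rot: [0.0, 0.089, 0.996, -0.0]
contact_force: [1.0, 0.2, 0.1]
gripper_width: 0.0009
grip_force: 0.0
```

Request:
{"name": "jog_arm", "arguments": {"targets": [[[0.2, 1, 0], [0, 0, 0]], [[0.2, 1, 0], [0, 0, 0]], [[0.2, 1, 0], [0, 0, 0]], [[0.2, 1, 0], [0, 0, 0]], [[0.1, 0.5, 0], [0, 0, 0]]]}}

```text
time_s: 25.8
ee_pos: [0.5662, -0.1398, 0.0392]
eef_rot: [-0.0, 0.089, 0.996, -0.001]
contact_force: [-1.9, -4.4, -0.5]
gripper_width: 0.0006
grip_force: 2.5
```

Request:
{"name": "jog_arm", "arguments": {"targets": [[[0.1, 0.5, 0], [0, 0, 0]], [[0.1, 0.5, 0], [0, 0, 0]], [[0.1, 0.5, 0], [0, 0, 0]], [[0.1, 0.5, 0], [0, 0, 0]], [[0, 0, 0], [0, 0, 0]]]}}

```text
time_s: 26.42
ee_pos: [0.5662, -0.1397, 0.0392]
eef_rot: [-0.0, 0.089, 0.996, -0.002]
contact_force: [-3.0, -11.3, -1.1]
gripper_width: 0.0004
grip_force: 5.8
```

Request:
{"name": "jog_arm", "arguments": {"targets": [[[0.1, 0.5, 0], [0, 0, 0]], [[0.1, 0.5, 0], [0, 0, 0]], [[0.1, 0.5, 0], [0, 0, 0]], [[0.1, 0.5, 0], [0, 0, 0]], [[0, 0, 0], [0, 0, 0]]]}}

```text
time_s: 27.05
ee_pos: [0.5663, -0.1396, 0.0393]
eef_rot: [-0.0, 0.089, 0.996, -0.003]
contact_force: [-5.3, -18.7, -2.4]
gripper_width: 0.0005
grip_force: 9.6
```

Request:
{"name": "jog_arm", "arguments": {"targets": [[[0.1, 0.5, 0], [0, 0, 0]], [[0.1, 0.5, 0], [0, 0, 0]], [[0.1, 0.5, 0], [0, 0, 0]], [[0.1, 0.5, 0], [0, 0, 0]], [[0, 0, 0], [0, 0, 0]]]}}

```text
time_s: 27.68
ee_pos: [0.5663, -0.1395, 0.0394]
eef_rot: [-0.001, 0.089, 0.996, -0.004]
contact_force: [-9.2, -25.2, -2.1]
gripper_width: 0.0002
grip_force: 13.5
```

Request:
{"name": "jog_arm", "arguments": {"targets": [[[-0.7, -4, 0], [0, 0, 0]], [[-2, -12, 0], [0, 0, 0]], [[-1, -8, 20], [0, 0, 0]], [[0, -10, 40], [0, 0, 0]], [[0, -20, 50], [0, 0, 0]]]}}

```text
time_s: 28.3
ee_pos: [0.5634, -0.1865, 0.1509]
eef_rot: [-0.001, 0.089, 0.996, 0.001]
contact_force: [1.2, -0.2, 0.7]
gripper_width: 0.0005
grip_force: 0.0
```

Request:
{"name": "jog_arm", "arguments": {"targets": [[[-30, -30, 40], [0, 0, 0]], [[-40, -30, 20], [0, 0, 0]], [[-40, -30, 0], [0, 0, 0]], [[-40, -30, 0], [0, 0, 0]], [[0, 0, 0], [0, 0, 0]]]}}

```text
time_s: 28.92
ee_pos: [0.4122, -0.309, 0.2109]
eef_rot: [0.001, 0.091, 0.996, -0.001]
contact_force: [0.6, -0.2, -0.1]
gripper_width: 0.0008
grip_force: 0.0
```

```bash
python3 - <<'E'
from h import *
s=snap('scene','s9.png'); t=snap('top','t9.png')
a=cv2.imread('pics/s9.png')[225:315,245:365]; b=cv2.imread('pics/t9.png')[170:260,255:375]
cv2.imwrite('pics/m9.png',np.hstack([cv2.resize(x,(400,300),interpolation=cv2.INTER_CUBIC) for x in(a,b)]))
f=np.array([.984,-.177]);e=np.array([.177,.984])
g=cv2.cvtColor(s['pixels'],cv2.COLOR_RGB2GRAY).astype(np.float32)
for o in (8,12,15,20,25): print([int(cv2.getRectSubPix(g,(1,1),proj(s,[*(np.array([.6607,.0721])-o*.001*e+k*.001*f),.06]))[0,0]) for k in range(28,50)])
E
```

```text
[240, 240, 240, 235, 229, 209, 184, 173, 175, 181, 186, 188, 187, 187, 188, 185, 171, 154, 129, 105, 101, 102]
[239, 239, 238, 235, 224, 211, 193, 176, 181, 188, 187, 186, 187, 189, 189, 187, 174, 151, 127, 106, 96, 105]
[240, 240, 238, 233, 224, 197, 171, 170, 173, 181, 185, 187, 188, 188, 188, 182, 170, 151, 124, 106, 105, 108]
[241, 241, 240, 236, 229, 208, 185, 174, 172, 178, 185, 187, 187, 187, 186, 180, 165, 146, 120, 100, 100, 102]
[241, 240, 240, 235, 229, 209, 185, 176, 179, 183, 187, 189, 189, 188, 186, 180, 162, 142, 120, 100, 98, 103]
```

View pics/m9.png

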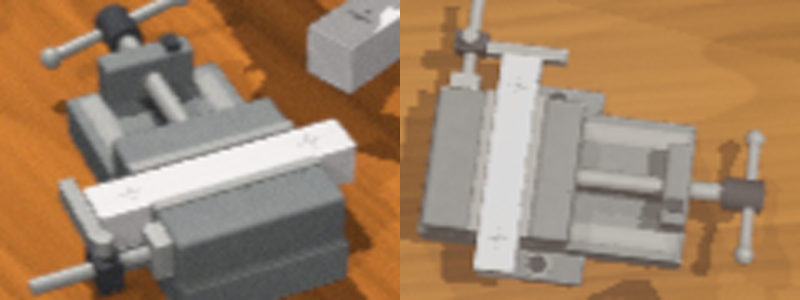

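The bar sits flush between both jaws in both panels, its end at the stop finger around (520,55) on the right and (95,205) on the left. Its edge position hasn't changed since the second push. The hand is clear, so I'm handing it in.

```bash
python3 -c "
from h import *
print(arm.close_job())"
```

```text
the job is handed in; nothing more can be done
None
```

The job is handed in: the bar's end is at the work stop, the bar sits square between both jaws with no play I could see, and the hand is clear (about 29 s, at most about 27 N); no verdict came back.

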